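Put three drive parts onto their own locating plates

ROBOT

A 7-joint arm with a two-finger parallel gripper is mounted at the origin on the work surface. World frame = base frame: x ahead of the robot, y to its left, z up, the work surface at z = 0. Lengths are in m, angles in rad, forces in N, time in s.
With the tool pointing down it reaches from about 0.4 to 0.9 m from the base axis. Payload 5.6 kg.
Tool frame: the origin (TCP) lies between the finger pads; the fingertips stand 11 mm ahead of it and the grasp point (between the pads) lies 8 mm behind it; z points along the fingers, y is the line along which they close (so a half turn about z gives the same grasp; the last joint's range is limited). The gripper opens to 92 mm and grips with 3 to 60 N. Pads are 20 mm wide; open, the fingers measure 128 mm over their backs; the gripper's body (75 mm by 189 mm) begins 69 mm behind the grasp point.
Start: joints at [-1.216, 0.468, -0.012, 1.603, 0.006, 1.071, -0.056], TCP at [0.252, 0.599, 0.199] pointing down, gripper open.
Joint ranges: [-2.53, 2.53], [-0.31, 2.02], [-1.57, 1.55], [0.28, 2.44], [-1.29, 4.43], [0.15, 1.84], [-2.92, 2.92]. Speed limits (rad/s): [2.57, 2.57, 3.14, 3.14, 3.14, 3.14, 3.14].

INTERFACE

Orientations are given as a 3x3 rotation matrix whose columns are the frame's x, y, z axes.
In Python, from station import manip gives the robot as it stands. The module is installed in compiled form; this text tells all that it offers.
- The arm moves only by the tool servo_tool, never from a script. Its argument "deltas" is a list of rows, each a list of 2 entries, a list of its own where there are three numbers: the shift along the tool's x, y, z in units of 40 mm (1.0 is 40 mm), then the turn, a rotation vector about the tool's x, y, z in units of 10 degrees (1.0 is 10 degrees). A call has exactly 8 rows; each row shifts and turns the commanded pose from where the row before left it, along the tool's axes as they then stand; what a row does not reach is not made up. A row lasts 1/8 s, in which the tool goes at most 62.5 mm and 10.7 degrees, less where a joint would pass 70% of its speed; a pose out of reach is approached as far as the arm can. A call is refused whole if a number of a shift passes 1 or a number of a turn 1, either way. A call with a gripper value outside its range is refused whole. "grip" is the closure, from 0 (fully open) to 1 (shut), set as the call begins (left out, the last holds). The fingers move at their own pace and stop on an object; "newtons" is the grip in N (left out, the last holds). Time passes only in rows, so rows that do not move let the fingers close, or fill a call up. It gives the time, the measured TCP pose, the force, the opening and the grip force at its end, in the units of the state.
- manip.read_state(): the state, without advancing time (a new reading comes with each control period).
- manip.grab_frame(name): name is "side" or "top" or "wrist"; returns a dict with "image" (420x560x3 uint8, blue, green, red), "fx", "fy", "cx", "cy" (pixels), "extrinsics" (4x4, takes a point from world to camera coordinates); the wrist camera has in their place "T_tool_cam" (4x4, takes a point from camera to tool coordinates, whose origin is the TCP and whose axes are the flange's). Camera axes: x right, y down, z forward; pixel columns grow to the right and rows downward; lengths in m; the calibration is good to about 2 mm. A picture is of the moment at which its call begins: read the wrist's pose just before it. There is no depth.
- manip.hand_in(): hands the job in; it is judged then, once.
The state is a dict: "t": time; "joint_pos": joint angles; "joint_velocities": joint speeds; "joint_torque": joint torques, N m; "ee_pos": TCP position; "ee_rot": TCP orientation; "wrist_force": force on the tool from outside, world axes, zero at the start; "ft_torque": the same for the moment, N m; "opening": opening from 0.0 (shut) to 1.0 (fully open); "grasp_force": force on a finger pad.
Only numpy, scipy, OpenCV 4.12 (cv2) and the standard library are available. Lean on these libraries where they do the work, as an engineer would, in place of code of your own. Each camera call takes 0.05 s, during which the arm holds its last target. There are 200 camera calls.

TASK

Each of the three drive parts is standing on the wrong locating plate: move the motor to the plate with the round pad, the gearbox to the plate with the square pad and the aluminium profile to the plate with the long pad; the bare plate is free for setting one aside on the way. Every part must end up centred on its pad, the same way up as it stands now, the gearbox squared with its pad and the profile lying along its pad. Set the parts down, do not drop them, and leave the blue bin, the can and the screwdriver where they are.

Things in the scene. Friction and masses are not known exactly. Their poses are not given: they have to be found in the camera images.
- motor_center (a point): Small electric motor, an upright steel cylinder of 44 mm diameter and 60 mm height with a brass-coloured end cap on top, on which stand a boss (18 mm diameter, 4 mm high) and a shaft (8 mm diameter, 12 mm long). Loose, 0.22 to 0.37 kg. The point is on its axis, 30 mm above its underside; z is the axis, up.
- gearbox_center (a point): Gearbox, a grey square block 50 x 50 mm and 40 mm high, with a round steel boss (32 mm diameter, 8 mm high) in the middle of its top. Loose, 0.25 to 0.42 kg. The point is at the centre of the block, 20 mm above its underside; x and y are square to its side faces, z up.
- profile_center (a point): Cut length of aluminium slot profile lying flat, 90 mm long, 40 mm wide, 40 mm high, with a black groove along each side. Loose, 0.12 to 0.20 kg. The point is at its centre, 20 mm above its underside; x runs along its length, z up.
- round_plate_seat (a point): Place for the motor: fixed steel locating plate, 112 x 112 x 8 mm, its underside on the bench, carrying a round black rubber pad of 72 mm diameter and 3 mm thickness in its middle. The point is the centre of the pad's top face, 11 mm above the bench; x and y are square to the plate's edges, z up.
- square_plate_seat (a point): Place for the gearbox: fixed steel locating plate, 112 x 112 x 8 mm, its underside on the bench, carrying a square black rubber pad, 66 x 66 x 3 mm, in its middle, its sides parallel to the plate's. The point is the centre of the pad's top face, 11 mm above the bench; x and y are square to the pad's sides, z up.
- bar_plate_seat (a point): Place for the profile: fixed steel locating plate, 112 x 112 x 8 mm, its underside on the bench, carrying a long black rubber pad, 104 x 50 x 3 mm, in its middle, its sides parallel to the plate's. The point is the centre of the pad's top face, 11 mm above the bench; x runs along the pad's length, z up.
- spare_plate_seat (a point): Free spot: fixed steel locating plate, 112 x 112 x 8 mm, its underside on the bench, bare, without a pad, empty at the start. The point is the centre of its top face, 8 mm above the bench; x and y are square to the plate's edges, z up.
- bin_in (a point): Bystander: loose open blue plastic bin, 150 x 100 mm and 75 mm high, right of the plates. The point is the centre of its inner floor. Leave alone.
- can_mid (a point): Bystander: loose steel can, 66 mm diameter, 110 mm high, standing left of the plates. The point is on its axis at half height. Leave alone.
- screwdriver_grip (a point): Bystander: screwdriver with an orange handle, 200 mm long, lying across beyond the plates. The point is the middle of its handle; x runs along it to the tip. Leave alone.
Mind the look-alikes: they are no part of the job. What is shaped like the part that bears motor_center but green is not meant. Of the things shaped like the part that bears profile_center, the aluminium one is meant.

How it is judged:
By the outcome, as a careful person would: the job done as asked, in the order asked, and still so for the second after the job is handed in, with the robot touching nothing.
It also fails if it takes over 112 s, if anything falls off the work surface, if the arm or the gripper's body presses on something with over 40 N, if the wrist force passes 120 N, or if a joint passes its speed limit or range.

## Working session

There is one attempt and no reset: what is moved stays moved. The work goes in short steps, Python scripts to look and compute and a tool call to move; the robot and the scene stay as the last step left them, time stands still between calls to the robot, and variables do not carry over. Pictures are saved under pics/ and viewed, at most 14 in all, crops included, and the job is handed in when it is done.

Besides the shell and the picture viewer there is one more tool, called after "Request:" as a command line: name --argument value ..., lists and objects as JSON in quotes. servo_tool: Moves the arm, as the interface text tells. Its arguments: {"type":"object","properties":{"deltas":{"type":"array"},"grip":{"type":"number"},"newtons":{"type":"number"}},"required":["deltas"]}

```bash
mkdir -p pics; cat > h.py <<'E'
import numpy as np, cv2
from station import manip
def snap(name, fn):
    s=manip.read_state(); f=manip.grab_frame(name); cv2.imwrite('pics/'+fn+'.png',f['image'])
    if name=='wrist':
        T=np.eye(4); T[:3,:3]=s['ee_rot']; T[:3,3]=s['ee_pos']; E=np.linalg.inv(T@np.array(f['T_tool_cam']))
    else: E=np.array(f['extrinsics'])
    K=np.array([[f['fx'],0,f['cx']],[0,f['fy'],f['cy']],[0,0,1]])
    np.savez('pics/'+fn+'.npz',E=E,K=K); return f['image']
def cam(fn):
    d=np.load('pics/'+fn+'.npz'); return d['E'],d['K']
def onz(fn,uv,z):
    E,K=cam(fn); R,t=E[:3,:3],E[:3,3]; c=-R.T@t
    d=R.T@np.linalg.inv(K)@np.array([uv[0],uv[1],1.]); return c+d*(z-c[2])/d[2]
def tri(a,ua,b,ub):
    Ea,Ka=cam(a);Eb,Kb=cam(b)
    X=cv2.triangulatePoints((Ka@Ea[:3]),(Kb@Eb[:3]),np.array(ua,float).reshape(2,1),np.array(ub,float).reshape(2,1)); return (X[:3]/X[3]).ravel()
E
python3 - <<'E'
from h import *
for n in ['top','side','wrist']: snap(n,n+'0')
print(manip.read_state())
for n in ['top','side','wrist']:
    E,K=cam(n+'0'); print(n,K[0,0],(-E[:3,:3].T@E[:3,3]).round(3),E[2,:3].round(2))
E
```

```text
{'t': 0.15, 'joint_pos': array([-1.21600891,  0.46820077, -0.01159213,  1.60338527,  0.00601145,
        1.07136842, -0.05631166]), 'joint_velocities': array([-0.00108586, -0.00434973,  0.00040633, -0.00273903,  0.00048996,
        0.00013989,  0.00030883]), 'joint_torque': array([ 5.15974243e-04, -5.20954835e+01, -1.23876208e-02, -2.43972248e+01,
       -5.66968415e-02,  1.53295405e-02,  9.39104598e-05]), 'ee_pos': array([0.25169177, 0.59880608, 0.19805347]), 'ee_rot': array([[-9.21889027e-01,  3.87453815e-01, -4.04868404e-04],
       [ 3.87454009e-01,  9.21888166e-01, -1.26470702e-03],
       [-1.16772171e-04, -1.32278741e-03, -9.99999118e-01]]), 'wrist_force': array([-0.82027163,  0.77792156,  0.82644679]), 'ft_torque': array([-0.00014311, -0.00494327,  0.00963929]), 'grasp_force': 0.0, 'opening': 1.0004036036908452}
top 466.37918850116654 [0.532 0.005 1.589] [ 0.05 -0.01 -1.  ]
side 409.17324928611333 [ 0.327 -0.636  0.853] [ 0.27  0.61 -0.75]
wrist 339.7468854662538 [0.189 0.625 0.384] [ 0.22 -0.1  -0.97]
```

View pics/top0.png

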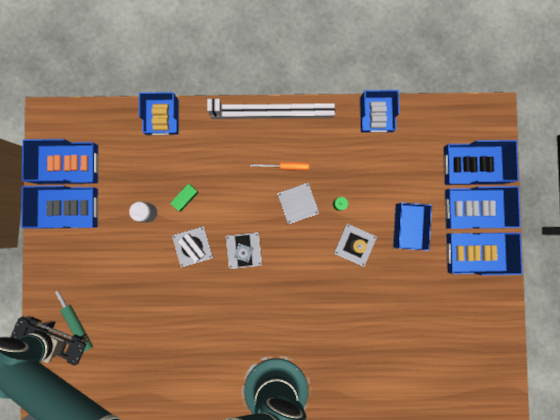

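View pics/side0.png

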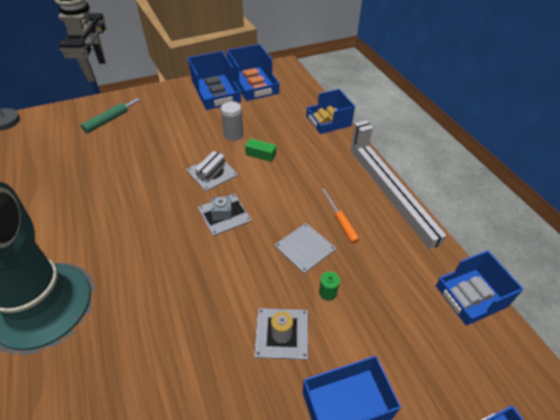

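The motor is at top (358,245), its plate at (356,245). The gearbox is at (243,252), the profile at (191,246) and the bare plate at (298,203). The look-alikes are the green cylinder at (341,203) and the green bar at (184,197). The steel and brass motor and the aluminium bar on the plate are the ones meant. The profile lengths at the far edge and in the bins differ in size. I'll confirm this in an enlarged crop.

```bash
python3 - <<'E'
from h import *
im=cv2.imread('pics/top0.png'); cv2.imwrite('pics/c0.png',cv2.resize(im[185:275,165:385],None,fx=3.6,fy=3.6,interpolation=cv2.INTER_CUBIC))
P=[('prof',(191,246),(210,165)),('gear',(243,251),(222,205)),('motor',(358,245),(282,321))]
for n,a,b in P: print(n,tri('top0',a,'side0',b).round(3),onz('top0',a,.05).round(3))
for n,a in [('pl_prof',(192,247)),('pl_gear',(243.5,251)),('pl_mot',(356,245)),('spare',(298,203))]: print(n,onz('top0',a,.008).round(3))
print('spare tri',tri('top0',(298,203),'side0',(305,247)).round(3))
print(manip.grab_frame('wrist')['T_tool_cam'])
E
```

```text
prof [0.485 0.274 0.035] [0.487 0.271 0.05 ]
gear [0.467 0.101 0.043] [0.468 0.101 0.05 ]
motor [ 0.483 -0.276  0.062] [ 0.482 -0.278  0.05 ]
pl_prof [0.482 0.275 0.008]
pl_gear [0.466 0.102 0.008]
pl_mot [ 0.481 -0.279  0.008]
spare [ 0.626 -0.085  0.008]
spare tri [ 0.626 -0.085  0.006]
[[ 2.57276978e-04 -9.70301116e-01 -2.41900143e-01  6.75678788e-02]
 [ 9.99999951e-01  2.93085380e-04 -1.12046671e-04  1.42972487e-04]
 [ 1.79616405e-04 -2.41900102e-01  9.70301143e-01 -1.86446744e-01]
 [ 0.00000000e+00  0.00000000e+00  0.00000000e+00  1.00000000e+00]]
```

View pics/c0.png

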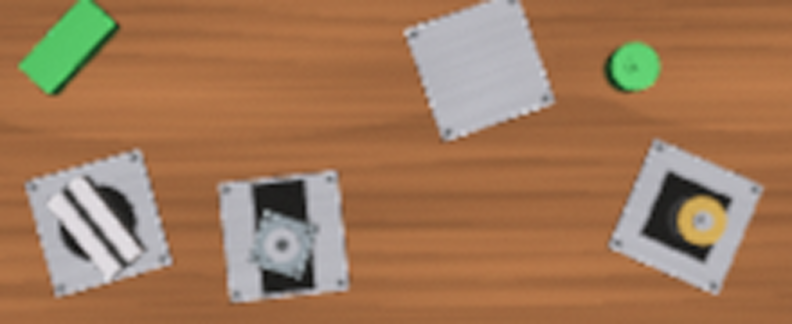

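The crop confirms it: the aluminium profile is on the round pad, the gearbox on the long pad and the steel and brass motor on the square pad, with the spare plate bare. Plan: motor to spare, gearbox to square, profile to long, motor to round. I'll survey with the wrist camera on the way.

Request:
servo_tool --deltas '[[[0, 0, -0.35], [0, 0, -0.76]], [[0, 0, -0.35], [0, 0, -0.76]], [[0, 0, -0.35], [0, 0, -0.76]], [[-0.9, -1, 0], [0, 0, 0]], [[-0.9, -1, 0], [0, 0, 0]], [[-0.9, -1, 0], [0, 0, 0]], [[-0.9, -1, 0], [0, 0, 0]], [[-0.9, -1, 0], [0, 0, 0]]]' --grip 0

```text
t: 1.2
ee_pos: [0.4329, 0.3977, 0.2408]
ee_rot: [[-1.0, -0.0, 0.0], [-0.0, 1.0, 0.0], [-0.0, 0.0, -1.0]]
wrist_force: [-0.8, 0.1, 0.2]
opening: 1.0
grasp_force: 0.0
```

Request:
servo_tool --deltas '[[[0, -1, 0], [0, 0, 0]], [[0, -1, 0], [0, 0, 0]], [[0, -1, 0], [0, 0, 0]], [[0, -0.5, 0], [0, 0, 0]], [[0, 0, 0], [0, 0, 0]], [[0, 0, 0], [0, 0, 0]], [[0, 0, 0], [0, 0, 0]], [[0, 0, 0], [0, 0, 0]]]'

```text
t: 2.2
ee_pos: [0.4317, 0.2601, 0.2406]
ee_rot: [[-1.0, -0.001, -0.0], [-0.001, 1.0, -0.0], [0.0, -0.0, -1.0]]
wrist_force: [0.2, 0.1, -0.0]
opening: 1.001
grasp_force: 0.0
```

```bash
python3 -c "
from h import *
snap('wrist','w1'); s=manip.read_state(); print(s['ee_pos'],s['ee_rot'][:,0],s['joint_pos'])"
```

```text
[0.43168182 0.25992141 0.24059117] [-9.99999208e-01 -1.23484095e-03  2.45170888e-04] [-0.6476264   0.17474818  0.04428485  1.91058709 -0.00891388  1.05669538
  0.97240151]
```

Request:
servo_tool --deltas '[[[0, -1, 0], [0, 0, 0]], [[0, -1, 0], [0, 0, 0]], [[0, -1, 0], [0, 0, 0]], [[0, -0.5, 0], [0, 0, 0]], [[0, 0, 0], [0, 0, 0]], [[0, 0, 0], [0, 0, 0]], [[0, 0, 0], [0, 0, 0]], [[0, 0, 0], [0, 0, 0]]]'

```text
t: 3.25
ee_pos: [0.4318, 0.12, 0.2407]
ee_rot: [[-1.0, -0.001, -0.0], [-0.001, 1.0, -0.0], [0.0, -0.0, -1.0]]
wrist_force: [-0.5, 0.4, -0.3]
opening: 1.003
grasp_force: 0.0
```

```bash
python3 -c "
from h import *
snap('wrist','w2'); s=manip.read_state(); print(s['ee_pos'],s['ee_rot'][:,0],s['joint_pos'])"
```

```text
[0.4318178  0.11983979 0.24070607] [-9.99999292e-01 -1.18493323e-03  1.11220487e-04] [-0.4822961   0.06892199  0.14406304  2.03305699 -0.01143778  1.040479
  1.2391976 ]
```

View pics/w1.png

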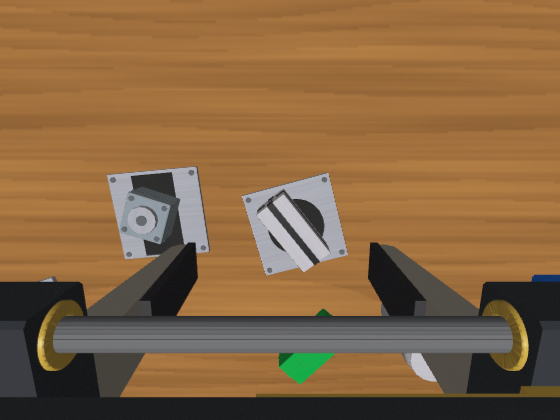

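View pics/w2.png

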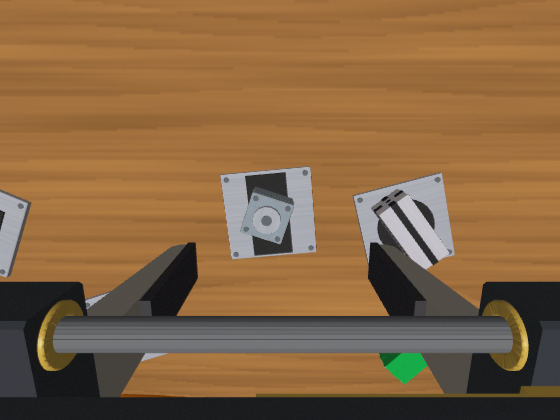

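w1: bar plate corners (108,176), (197,167), (209,250), (126,259), gearbox boss (141,220). Round plate corners (243,195), (330,173), (347,254), (267,274), profile on top. w2: the same things shifted, with the bar plate at (221,176)–(316,250) and the boss at (266,220). Moving on to the spare plate and the motor.

Request:
servo_tool --deltas '[[[-0.5, -1, 0], [0, 0, 0]], [[-0.5, -1, 0], [0, 0, 0]], [[-0.5, -1, 0], [0, 0, 0]], [[-0.5, -1, 0], [0, 0, 0]], [[-0.5, -1, 0], [0, 0, 0]], [[-0.25, -0.5, 0], [0, 0, 0]], [[0, 0, 0], [0, 0, 0]], [[0, 0, 0], [0, 0, 0]]]'

```text
t: 4.3
ee_pos: [0.5415, -0.0993, 0.2405]
ee_rot: [[-1.0, -0.002, -0.001], [-0.002, 1.0, 0.001], [0.001, 0.001, -1.0]]
wrist_force: [-0.4, 0.2, 0.2]
opening: 1.0
grasp_force: 0.0
```

```bash
python3 -c "
from h import *
snap('wrist','w3'); s=manip.read_state(); print(s['ee_pos'],s['joint_pos'])"
```

```text
[ 0.54151563 -0.09911103  0.24065256] [-0.16664135  0.25777261  0.34484158  1.8221919  -0.09876517  1.0788567
  1.78726817]
```

Request:
servo_tool --deltas '[[[0.5, -1, 0], [0, 0, 0]], [[0.5, -1, 0], [0, 0, 0]], [[0.5, -0.8, 0], [0, 0, 0]], [[0.5, -0.6, 0], [0, 0, 0]], [[0, 0, 0], [0, 0, 0]], [[0, 0, 0], [0, 0, 0]], [[0, 0, 0], [0, 0, 0]], [[0, 0, 0], [0, 0, 0]]]'

```text
t: 5.35
ee_pos: [0.4625, -0.2358, 0.2407]
ee_rot: [[-1.0, -0.002, -0.0], [-0.002, 1.0, 0.0], [0.0, 0.0, -1.0]]
wrist_force: [-0.3, 0.3, -0.8]
opening: 0.993
grasp_force: 0.0
```

```bash
python3 -c "
from h import *
b=snap('wrist','w4'); s=manip.read_state(); print(s['ee_pos'],s['joint_pos'])
a=cv2.imread('pics/w3.png'); cv2.imwrite('pics/w34.png',np.vstack([a[:290],b[:290]]))
"
```

```text
[ 0.46232195 -0.23603039  0.24068175] [ 0.03249166  0.20164627  0.4334291   1.89789882 -0.09650926  1.06240915
  2.07750512]
```

View pics/w34.png

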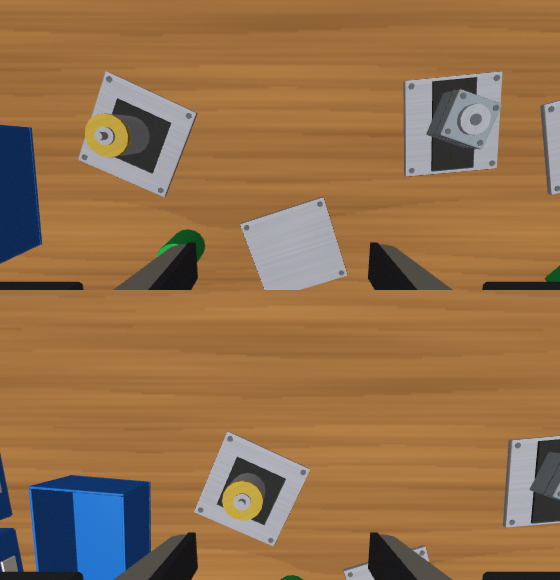

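w3: square plate (106,71), (197,113), (164,196), (79,159), with the brass cap at about (107,136). Spare plate (240,225), (324,198), (347,274). w4 (lower half, rows −290): square plate (228,142), (310,180), (274,255), (194,222), cap about (242,211).

```bash
cat > m.py <<'E'
from h import *
def sub(fn,pts,w=4):
    g=cv2.cvtColor(cv2.imread(f'pics/{fn}.png'),cv2.COLOR_BGR2GRAY); p=np.array(pts,np.float32).reshape(-1,1,2)
    return cv2.cornerSubPix(g,p.copy(),(w,w),(-1,-1),(3,50,.01)).reshape(-1,2)
C={'bar':{'w1':[(108,176),(197,167),(209,250),(126,259)],'w2':[(221,176),(310,167),(316,250),(232,258)]},
'round':{'w1':[(243,195),(330,173),(347,254),(267,274)],'w2':[(353,195),(443,173),(454,255)]},
'square':{'w3':[(106,71),(197,113),(164,196),(79,159)],'w4':[(228,142),(310,180),(274,255),(194,222)]},
'spare':{'w3':[(240,225),(324,198),(347,274)]}}
def fit(P,w,h):
    M=np.array([(-1,-1),(1,-1),(1,1),(-1,1)])[:len(P)]*[w/2,h/2]
    A=M-M.mean(0);B=P-P.mean(0); best=None
    for s in (1,-1):
        a=A*[1,s]; th=np.arctan2((a[:,0]*B[:,1]-a[:,1]*B[:,0]).sum(),(a*B).sum())
        R=np.array([[np.cos(th),-np.sin(th)],[np.sin(th),np.cos(th)]]); r=B-a@R.T
        c=P.mean(0)-R@((M*[1,s]).mean(0))
        if best is None or (r**2).sum()<best[2]: best=(c,np.degrees(th),(r**2).sum())
    return best[0],best[1],np.sqrt(best[2]/len(P))
if __name__=='__main__':
  for n,d in C.items():
    S={f:sub(f,p) for f,p in d.items()}
    for f,p in S.items():
        P=np.array([onz(f,u,.008)[:2] for u in p]); c,a,r=fit(P,.112,.112); print(n,f,c.round(4),round(a%90,1),'rms mm',round(r*1e3,2), abs(p-np.array(d[f])).max().round(1))
    if len(S)==2:
        (f,p),(g,q)=S.items(); print('  z',[tri(f,a,g,b)[2].round(4) for a,b in zip(p,q)])
  print('gear boss',tri('w1',(141,220.5),'w2',(266,220)).round(4),onz('w1',(141,220.5),.059),onz('w2',(266,220),.059))
  def cap(fn,x0):
    im=cv2.cvtColor(cv2.imread(f'pics/{fn}.png'),cv2.COLOR_BGR2HSV); m=cv2.inRange(im,(20,110,120),(32,255,255)); m[:60]=0; m[260:]=0
    k,l,st,ce=cv2.connectedComponentsWithStats(cv2.morphologyEx(m,cv2.MORPH_CLOSE,np.ones((5,5))))
    i=1+st[1:,4].argmax(); cs,_=cv2.findContours((l==i).astype(np.uint8),0,1); return cv2.fitEllipse(cv2.convexHull(max(cs,key=len)))
  a,b=cap('w3',0),cap('w4',0); print(a,b,'motor',tri('w3',a[0],'w4',b[0]).round(4),onz('w3',a[0],.071),onz('w4',b[0],.071))
E
python3 m.py
```

```text
bar w1 [0.4684 0.1038] 5.6 rms mm 3.23 1.6
bar w2 [0.4675 0.1031] 5.9 rms mm 3.55 2.4
  z [np.float64(0.0095), np.float64(0.0008), np.float64(0.0051), np.float64(0.0082)]
round w1 [0.483  0.2771] 16.0 rms mm 3.67 3.2
round w2 [0.4847 0.2745] 14.5 rms mm 3.21 3.9
  z [np.float64(0.0064), np.float64(0.0052), np.float64(-0.0031)]
square w3 [ 0.4822 -0.2748] 64.8 rms mm 3.0 2.2
square w4 [ 0.4817 -0.2753] 65.0 rms mm 3.31 2.4
  z [np.float64(0.0087), np.float64(0.0016), np.float64(0.0064), np.float64(0.0077)]
spare w3 [ 0.6265 -0.0837] 18.7 rms mm 2.86 1.8
gear boss [0.4628 0.1017 0.0592] [0.46316439 0.10154728 0.059     ] [0.4624878  0.10164413 0.059     ]
((106.27767181396484, 134.9678192138672), (40.32565689086914, 46.028377532958984), 136.09959411621094) ((242.10739135742188, 210.0995330810547), (38.8082160949707, 40.9412841796875), 123.98480987548828) motor [ 0.4793 -0.2792  0.0704] [ 0.47935674 -0.27895623  0.071     ] [ 0.47901524 -0.27907114  0.071     ]
```

Measured heights agree with the text: cap 0.070 (0.071), boss 0.059, plates about 0.008. Now grasp the motor.

Request:
servo_tool --deltas '[[[-0.21, -0.54, 0.4], [0, 0, 0]], [[-0.21, -0.54, 0.6], [0, 0, 0]], [[0, 0, 0.8], [0, 0, 0]], [[0, 0, 1], [0, 0, 0]], [[0, 0, 1], [0, 0, 0]], [[0, 0, 0.8], [0, 0, 0]], [[0, 0, 0.4], [0, 0, 0]], [[0, 0, 0.15], [0, 0, 0]]]'

```text
t: 6.4
ee_pos: [0.4787, -0.2798, 0.0342]
ee_rot: [[-1.0, -0.0, -0.001], [-0.0, 1.0, 0.0], [0.001, 0.0, -1.0]]
wrist_force: [0.6, -0.2, 0.7]
opening: 1.002
grasp_force: 0.0
```

Request:
servo_tool --deltas '[[[0, 0, 0], [0, 0, 0]], [[0, 0, 0], [0, 0, 0]], [[0, 0, 0], [0, 0, 0]], [[0, 0, 0], [0, 0, 0]], [[0, 0, 0], [0, 0, 0]], [[0, 0, 0], [0, 0, 0]], [[0, 0, 0], [0, 0, 0]], [[0, 0, 0], [0, 0, 0]]]' --grip 1 --newtons 25

```text
t: 7.4
ee_pos: [0.4789, -0.2797, 0.035]
ee_rot: [[-1.0, -0.0, 0.0], [-0.0, 1.0, 0.0], [-0.0, 0.0, -1.0]]
wrist_force: [0.1, 1.2, 4.7]
opening: 0.477
grasp_force: 25.0
```

Request:
servo_tool --deltas '[[[0, 0, -0.3], [0, 0, 0]], [[0, 0, -0.7], [0, 0, 0]], [[0, 0, -0.8], [0, 0, 0]], [[-0.4, 0.5, -0.7], [0, 0, 0]], [[-0.7, 0.95, 0], [0, 0, 0]], [[-0.75, 1, 0], [0, 0, 0]], [[-0.75, 1, 0], [0, 0, 0]], [[-0.7, 0.9, 0], [0, 0, 0]]]'

```text
t: 8.4
ee_pos: [0.6112, -0.1046, 0.1348]
ee_rot: [[-1.0, -0.0, -0.0], [-0.0, 1.0, -0.0], [0.0, -0.0, -1.0]]
wrist_force: [0.4, -0.1, -3.9]
opening: 0.475
grasp_force: 25.0
```

Request:
servo_tool --deltas '[[[-0.39, 0.55, 0], [0, 0, 0]], [[0, 0, 0.3], [0, 0, 0]], [[0, 0, 0.6], [0, 0, 0]], [[0, 0, 0.7], [0, 0, 0]], [[0, 0, 0.5], [0, 0, 0]], [[0, 0, 0.25], [0, 0, 0]], [[0, 0, 0], [0, 0, 0]], [[0, 0, 0], [0, 0, 0]]]'

```text
t: 9.4
ee_pos: [0.627, -0.0842, 0.0417]
ee_rot: [[-1.0, 0.0, 0.002], [0.0, 1.0, -0.0], [-0.002, -0.0, -1.0]]
wrist_force: [-0.1, 0.1, -2.5]
opening: 0.473
grasp_force: 25.0
```

Request:
servo_tool --deltas '[[[0, 0, 0.1], [0, 0, 0]], [[0, 0, 0.07], [0, 0, 0]], [[0, 0, 0.03], [0, 0, 0]], [[0, 0, 0.03], [0, 0, 0]], [[0, 0, 0], [0, 0, 0]], [[0, 0, 0], [0, 0, 0]], [[0, 0, 0], [0, 0, 0]], [[0, 0, 0], [0, 0, 0]]]'

```text
t: 10.4
ee_pos: [0.6265, -0.0839, 0.032]
ee_rot: [[-1.0, -0.0, 0.0], [-0.0, 1.0, 0.0], [-0.0, 0.0, -1.0]]
wrist_force: [-1.8, 1.0, 4.7]
opening: 0.476
grasp_force: 25.0
```

Request:
servo_tool --deltas '[[[0, 0, 0], [0, 0, 0]], [[0, 0, 0], [0, 0, 0]], [[0, 0, 0], [0, 0, 0]], [[0, 0, -0.3], [0, 0, 0]], [[0, 0, -1], [0, 0, 0]], [[0, 0, -1], [0, 0, 0]], [[0, 0, -1], [0, 0, 0]], [[0.6, 0.6, -0.8], [0, 0, 0]]]' --grip 0

```text
t: 11.4
ee_pos: [0.6035, -0.062, 0.1983]
ee_rot: [[-1.0, 0.003, 0.004], [0.003, 1.0, -0.002], [-0.004, -0.002, -1.0]]
wrist_force: [0.4, 0.8, 1.3]
opening: 0.996
grasp_force: 0.0
```

Request:
servo_tool --deltas '[[[0.9, 0.9, 0], [0, 0, 0]], [[0.9, 0.9, 0], [0, 0, 0]], [[0.9, 0.9, 0], [0, 0, 0]], [[0.9, 0.9, 0], [0, 0, 0]], [[0.6, 0.5, 0], [0, 0, 0]], [[0, 0, 0], [0, 0, 0]], [[0, 0, 0], [0, 0, 0]], [[0, 0, 0], [0, 0, 0]]]'

```text
t: 12.4
ee_pos: [0.4352, 0.1032, 0.1959]
ee_rot: [[-1.0, 0.002, 0.001], [0.002, 1.0, -0.0], [-0.001, -0.0, -1.0]]
wrist_force: [0.0, 0.2, 0.9]
opening: 1.0
grasp_force: 0.0
```

```bash
python3 -c "
from h import *
b=snap('wrist','w5'); s=manip.read_state(); print(s['ee_pos'],s['joint_pos'])
cv2.imwrite('pics/w5c.png',cv2.resize(b[100:320,170:390],None,fx=2.7,fy=2.7,interpolation=2))
"
```

```text
[0.43505268 0.10318134 0.19569077] [-0.59139306  0.11822824  0.30718262  2.09746989 -0.04399369  0.93150582
  1.30896654]
```

View pics/w5c.png

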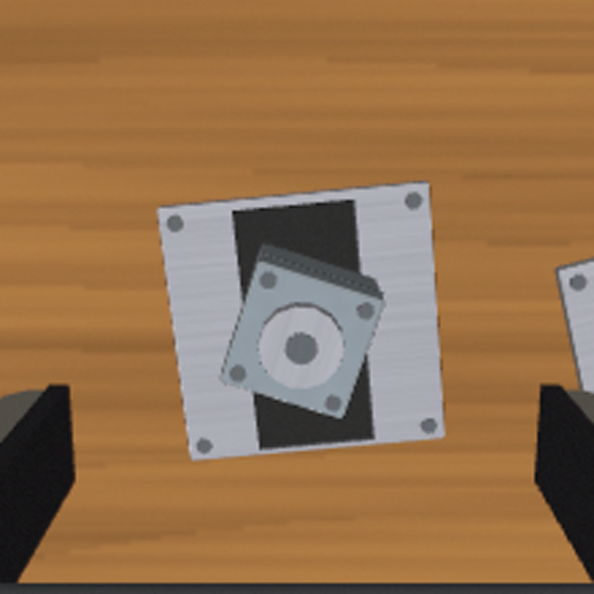

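Crop w5c: gearbox screws at (268,280), (366,311), (334,403), (237,373); boss (301,348). Long pad corners (232,211), (354,199), (375,437), (260,449). Plate corners (158,207), (429,182), (444,437), (191,460).

```bash
cat >> m.py <<'E'
def q(fn,p,z,w,h,sc=2.7,o=(170,100)):
    P=np.array([onz(fn,np.array(u)/sc+o,z)[:2] for u in p]); M=None
    if w is None: w=h=np.mean([np.linalg.norm(P[i]-P[i-1]) for i in range(4)])
    c,a,r=fit(P,w,h); print(c.round(4),round(a%180,1),'rms',round(r*1e3,2),'sides',[round(1e3*np.linalg.norm(P[i]-P[(i+1)%4]),1) for i in range(len(P)-1)])
E
python3 - <<'E'
from m import *
q('w5',[(268,280),(366,311),(334,403),(237,373)],.051,None,None)
q('w5',[(232,211),(354,199),(375,437),(260,449)],.011,.05,.104)
q('w5',[(158,207),(429,182),(444,437),(191,460)],.008,.112,.112)
print(onz('w5',np.array((301,348))/2.7+(170,100),.059))
E
```

```text
[0.4634 0.1023] 71.8 rms 0.21 sides [np.float64(38.3), np.float64(38.1), np.float64(38.8)]
[0.4686 0.104 ] 95.7 rms 0.24 sides [np.float64(49.7), np.float64(103.5), np.float64(50.1)]
[0.4686 0.1039] 95.2 rms 0.58 sides [np.float64(111.0), np.float64(111.2), np.float64(111.1)]
[0.46318616 0.10221458 0.059     ]
```

Gearbox at (0.463,0.102), sides at 71.8°. Bar seat (0.4686,0.104), length at 5.7°. Grasp the gearbox.

Request:
servo_tool --deltas '[[[-0.7, -0.02, 0.3], [0, 0, 0]], [[0, 0, 0.5], [0, 0, 0.905]], [[0, 0, 0.5], [0, 0, 0.905]], [[0, 0, 0.8], [0, 0, 0]], [[0, 0, 0.9], [0, 0, 0]], [[0, 0, 0.7], [0, 0, 0]], [[0, 0, 0.35], [0, 0, 0]], [[0, 0, 0.15], [0, 0, 0]]]'

```text
t: 13.45
ee_pos: [0.4625, 0.1028, 0.027]
ee_rot: [[-0.95, 0.311, -0.001], [0.311, 0.95, -0.001], [0.0, -0.001, -1.0]]
wrist_force: [-0.2, 0.7, 0.6]
opening: 1.003
grasp_force: 0.0
```

Request:
servo_tool --deltas '[[[0, 0, 0], [0, 0, 0]], [[0, 0, 0], [0, 0, 0]], [[0, 0, 0], [0, 0, 0]], [[0, 0, 0], [0, 0, 0]], [[0, 0, 0], [0, 0, 0]], [[0, 0, 0], [0, 0, 0]], [[0, 0, 0], [0, 0, 0]], [[0, 0, 0], [0, 0, 0]]]' --grip 1

```text
t: 14.45
ee_pos: [0.4623, 0.103, 0.0279]
ee_rot: [[-0.95, 0.311, -0.0], [0.311, 0.95, -0.0], [0.0, -0.0, -1.0]]
wrist_force: [-1.3, -1.7, 5.6]
opening: 0.537
grasp_force: 25.0
```

Request:
servo_tool --deltas '[[[0, 0, -0.3], [0, 0, 0]], [[0, 0, -0.8], [0, 0, 0]], [[0, 0, -1], [0, 0, 0]], [[-0.2, -0.6, -0.9], [0, 0, 0]], [[-0.28, -1, -0.7], [0, 0, 0]], [[-0.28, -1, -0.5], [0, 0, 0]], [[-0.28, -1, 0], [0, 0, 0]], [[-0.28, -1, 0], [0, 0, 0]]]'

```text
t: 15.45
ee_pos: [0.4548, -0.089, 0.1961]
ee_rot: [[-0.951, 0.31, 0.001], [0.31, 0.951, 0.001], [-0.0, 0.001, -1.0]]
wrist_force: [0.2, -0.0, -3.7]
opening: 0.539
grasp_force: 25.0
```

Request:
servo_tool --deltas '[[[-0.28, -1, 0], [0, 0, 0]], [[-0.28, -1, 0], [0, 0, 0]], [[-0.28, -1, 0], [0, 0, 0]], [[-0.28, -1, 0], [0, 0, 0]], [[-0.1, -0.5, 0], [0, 0, 0]], [[0, 0, 0], [0, 0, 0.7]], [[0, 0, 0], [0, 0, 0]], [[0, 0, 0], [0, 0, 0]]]'

```text
t: 16.45
ee_pos: [0.4458, -0.2736, 0.1955]
ee_rot: [[-0.907, 0.422, -0.0], [0.422, 0.907, 0.0], [0.0, 0.0, -1.0]]
wrist_force: [-0.2, 0.1, -3.4]
opening: 0.539
grasp_force: 25.0
```

```bash
python3 -c "
from h import *
b=snap('wrist','w6'); s=manip.read_state(); print(s['ee_pos'],s['ee_rot'],s['joint_pos'])
cv2.imwrite('pics/w6c.png',cv2.resize(b[60:340,140:420],None,fx=2.1,fy=2.1,interpolation=2))
"
```

```text
[ 0.44587051 -0.27364076  0.19558406] [[-9.06679067e-01  4.21821134e-01 -1.94349196e-06]
 [ 4.21821094e-01  9.06678983e-01  4.31037182e-04]
 [ 1.83582716e-04  3.89992584e-04 -9.99999907e-01]] [-0.05164643  0.28309116  0.64471338  1.94843969 -0.20469644  0.97477869
  1.82507047]
```

View pics/w6c.png

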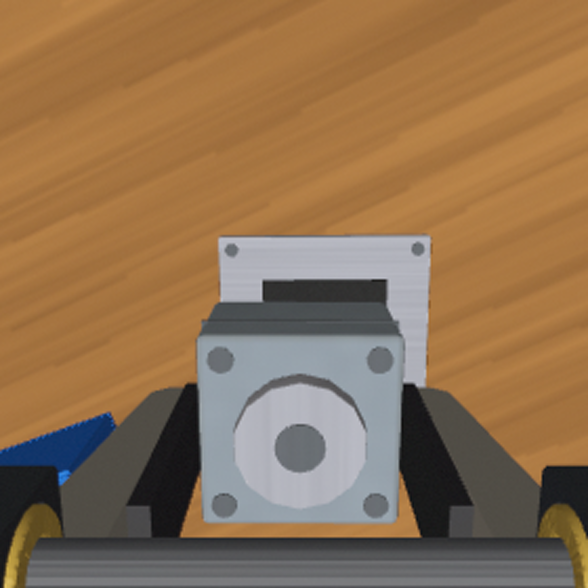

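w6c: gearbox held squarely, boss at (300,448), screws (220,360), (380,360). Far pad edge (263,281)–(387,279), plate edge (219,237)–(430,235).

```bash
python3 - <<'E'
from m import *
def w(u,z): return onz('w6',np.array(u)/2.1+(140,60),z)[:2]
def cen(a,b,half):
    d=b-a; L=np.linalg.norm(d); d/=L; n=np.array([d[1],-d[0]]); n=n if n[0]>0 else -n
    return ((a+b)/2+n*half).round(4), round(L*1e3,1), np.degrees(np.arctan2(d[1],d[0])).round(2)
print('pad',cen(w((263,281),.011),w((387,279),.011),.033))
print('plate',cen(w((219,237),.008),w((430,235),.008),.056))
q('w4',[(228,142),(310,180),(274,255),(194,222)],.008,.112,.112,1,(0,0))
q('w3',[(106,71),(197,113),(164,196),(79,159)],.008,.112,.112,1,(0,0))
s=manip.read_state()['ee_pos']; print('boss',w((300,448),s[2]+.0311),s)
a,b=w((220,360),s[2]+.0231),w((380,360),s[2]+.0231); print(np.degrees(np.arctan2(*(b-a)[::-1])))
E
```

```text
pad (array([ 0.4824, -0.2748]), np.float64(65.4), np.float64(66.02))
plate (array([ 0.4824, -0.2752]), np.float64(110.6), np.float64(65.62))
[ 0.4822 -0.2746] 65.5 rms 1.54 sides [np.float64(110.0), np.float64(108.6), np.float64(111.4)]
[ 0.4818 -0.2744] 65.4 rms 1.15 sides [np.float64(111.9), np.float64(110.5), np.float64(110.0)]
boss [ 0.44686286 -0.27374764] [ 0.44587051 -0.27364076  0.19558406]
65.07758441372472
```

Request:
servo_tool --deltas '[[[-0.41, 0.175, 0.4], [0, 0, -0.055]], [[-0.41, 0.175, 0.6], [0, 0, 0]], [[0, 0, 0.8], [0, 0, 0]], [[0, 0, 0.8], [0, 0, 0]], [[0, 0, 0.8], [0, 0, 0]], [[0, 0, 0.4], [0, 0, 0]], [[0, 0, 0.15], [0, 0, 0]], [[0, 0, 0], [0, 0, 0]]]'

```text
t: 17.5
ee_pos: [0.4819, -0.2756, 0.0381]
ee_rot: [[-0.91, 0.415, 0.001], [0.415, 0.91, -0.0], [-0.001, 0.0, -1.0]]
wrist_force: [-0.4, -0.2, -3.0]
opening: 0.54
grasp_force: 25.0
```

Request:
servo_tool --deltas '[[[0, 0.01, 0.1], [0, 0, 0]], [[0, 0.01, 0.07], [0, 0, 0]], [[0, 0, 0.04], [0, 0, 0]], [[0, 0, 0.03], [0, 0, 0]], [[0, 0, 0.015], [0, 0, 0]], [[0, 0, 0], [0, 0, 0]], [[0, 0, 0], [0, 0, 0]], [[0, 0, 0], [0, 0, 0]]]'

```text
t: 18.5
ee_pos: [0.4819, -0.2746, 0.028]
ee_rot: [[-0.91, 0.415, 0.0], [0.415, 0.91, 0.0], [-0.0, 0.0, -1.0]]
wrist_force: [-2.8, 2.1, 6.3]
opening: 0.539
grasp_force: 25.0
```

Request:
servo_tool --deltas '[[[0, 0, 0], [0, 0, 0]], [[0, 0, 0], [0, 0, 0]], [[0, 0, 0], [0, 0, 0]], [[0, 0, -0.3], [0, 0, 0]], [[0, 0, -0.9], [0, 0, 0]], [[0, 0, -1], [0, 0, 0]], [[0.5, 0, -1], [0, 0, 0]], [[0.5, 0, -1], [0, 0, 0]]]' --grip 0

```text
t: 19.5
ee_pos: [0.4449, -0.258, 0.1972]
ee_rot: [[-0.909, 0.416, 0.001], [0.416, 0.909, -0.0], [-0.001, -0.0, -1.0]]
wrist_force: [0.6, -0.4, 0.1]
opening: 1.001
grasp_force: 0.0
```

```bash
python3 -c "
from h import *
b=snap('wrist','w7'); s=manip.read_state(); print(s['ee_pos'],s['ee_rot'][:,1],s['joint_velocities'])
cv2.imwrite('pics/w7c.png',cv2.resize(b[100:320,170:390],None,fx=2.7,fy=2.7,interpolation=2))
"
```

```text
[ 0.44487017 -0.25902044  0.20160376] [0.41742034 0.90871072 0.00225497] [ 0.03657529  0.06853413 -0.00810336 -0.03031209 -0.08433414 -0.12365128
  0.07883655]
```

View pics/w7c.png

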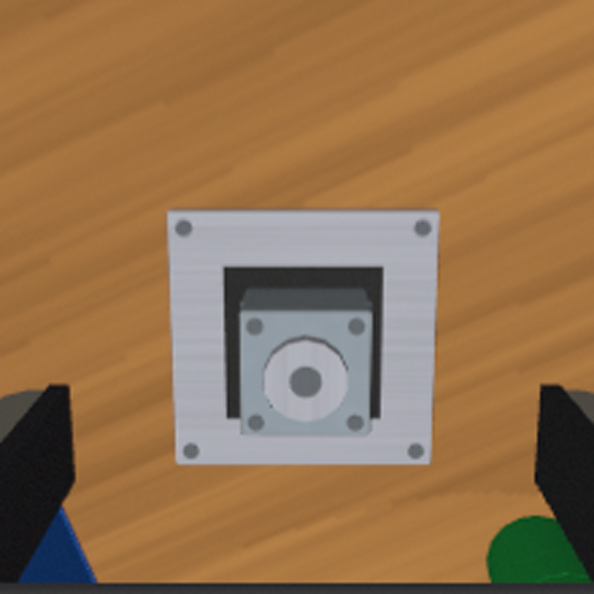

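w7c: gearbox on the square pad, squared up. Screws (255,327), (357,326), (355,422), (256,423); plate (167,210), (439,210), (430,464), (177,464); pad (224,267), (383,267), (380,418), (228,418).

```bash
python3 - <<'E'
from m import *
q('w7',[(255,327),(357,326),(355,422),(256,423)],.051,None,None)
q('w7',[(167,210),(439,210),(430,464),(177,464)],.008,.112,.112)
q('w7',[(224,267),(383,267),(380,418),(228,418)],.011,.066,.066)
# profile rough
for f,p in (('w1',[(258,212),(288,192),(329,256),(306,271)]),): q(f,p,.051,.04,.09,1,(0,0))
E
```

```text
[ 0.4829 -0.2744] 65.6 rms 0.21 sides [np.float64(38.3), np.float64(38.3), np.float64(38.2)]
[ 0.4817 -0.2749] 65.5 rms 0.27 sides [np.float64(111.8), np.float64(112.3), np.float64(111.5)]
[ 0.482  -0.2748] 65.5 rms 0.27 sides [np.float64(65.8), np.float64(66.4), np.float64(65.6)]
[0.4806 0.2755] 125.1 rms 2.62 sides [np.float64(41.2), np.float64(90.4), np.float64(32.8)]
```

Gearbox is within 1 mm of its seat. Next, the profile: lengthwise angle about 35°.

Request:
servo_tool --deltas '[[[0.43, 0.985, 0], [0, 0, 0]], [[0.43, 0.985, 0], [0, 0, 0]], [[0.43, 0.985, 0], [0, 0, 0]], [[0.43, 0.985, 0], [0, 0, 0]], [[0.43, 0.985, 0], [0, 0, 0]], [[0.43, 0.985, 0], [0, 0, 0]], [[0.43, 0.985, 0], [0, 0, 0]], [[0.43, 0.985, 0], [0, 0, 0]]]'

```text
t: 20.55
ee_pos: [0.4513, 0.0871, 0.1961]
ee_rot: [[-0.909, 0.416, 0.001], [0.416, 0.909, 0.001], [-0.001, 0.001, -1.0]]
wrist_force: [1.2, -0.9, 0.6]
opening: 0.999
grasp_force: 0.0
```

Request:
servo_tool --deltas '[[[0.43, 0.985, 0], [0, 0, 0]], [[0.43, 0.985, 0], [0, 0, 0]], [[0.43, 0.985, 0], [0, 0, 0]], [[0.43, 0.985, 0], [0, 0, 0]], [[0, 0, 0], [0, 0, -1]], [[0, 0, 0], [0, 0, -1]], [[0, 0, 0], [0, 0, -1]], [[0, 0, 0], [0, 0, -1]]]'

```text
t: 21.55
ee_pos: [0.4543, 0.2576, 0.1959]
ee_rot: [[-0.962, -0.272, 0.001], [-0.272, 0.962, 0.0], [-0.001, -0.0, -1.0]]
wrist_force: [-0.9, 0.1, 0.5]
opening: 0.999
grasp_force: 0.0
```

Request:
servo_tool --deltas '[[[0, 0, 0], [0, 0, -1]], [[0, 0, 0], [0, 0, -0.97]], [[0, 0, 0], [0, 0, 0]], [[0, 0, 0], [0, 0, 0]], [[0, 0, 0], [0, 0, 0]], [[0, 0, 0], [0, 0, 0]], [[0, 0, 0], [0, 0, 0]], [[0, 0, 0], [0, 0, 0]]]'

```text
t: 22.55
ee_pos: [0.454, 0.2578, 0.1954]
ee_rot: [[-0.818, -0.576, -0.0], [-0.576, 0.818, -0.0], [0.0, -0.0, -1.0]]
wrist_force: [-0.2, -0.4, -0.4]
opening: 1.0
grasp_force: 0.0
```

```bash
python3 -c "
from h import *
b=snap('wrist','w8'); s=manip.read_state(); print(s['ee_pos'],s['ee_rot'],s['joint_pos'])
cv2.imwrite('pics/w8c.png',cv2.resize(b[100:320,170:390],None,fx=2.7,fy=2.7,interpolation=2))
"
```

```text
[0.4540689  0.25778245 0.19539797] [[-8.17715611e-01 -5.75622425e-01  5.76346285e-05]
 [-5.75622427e-01  8.17715612e-01 -1.71300971e-05]
 [-3.72682674e-05 -4.71833325e-05 -9.99999998e-01]] [-0.71444681  0.25337453  0.15726067  1.92686085 -0.04772518  0.9648479
  1.64922673]
```

View pics/w8c.png

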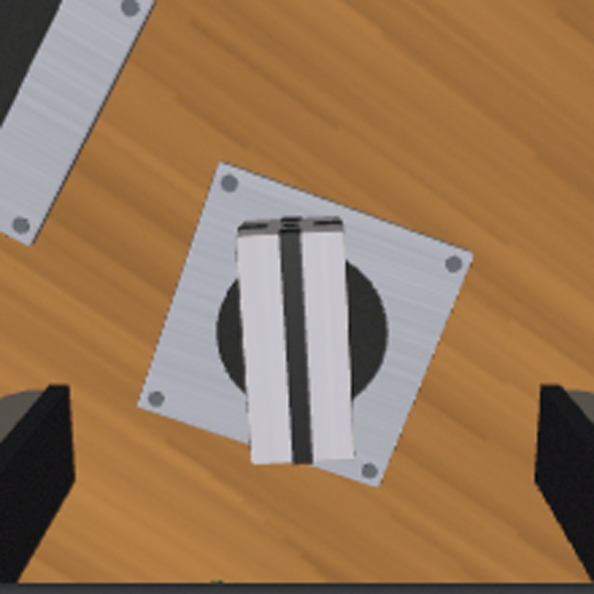

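w8c: profile top face (238,236), (344,231), (354,459), (251,465). Round plate corners (219,162), (473,253), (379,487), (137,406).

```bash
python3 - <<'E'
from m import *
q('w8',[(238,236),(344,231),(354,459),(251,465)],.051,.04,.09)
q('w8',[(219,162),(473,253),(379,487),(137,406)],.008,.112,.112)
s=manip.read_state(); R=s['ee_rot']
P=np.mean([onz('w8',np.array(u)/2.7+(170,100),.051) for u in [(238,236),(344,231),(354,459),(251,465)]],0)
print((R.T@(P-s['ee_pos']))/.04)
E
```

```text
[0.4811 0.2737] 127.9 rms 0.57 sides [np.float64(38.7), np.float64(89.3), np.float64(40.0)]
[0.4834 0.2776] 105.5 rms 0.7 sides [np.float64(110.7), np.float64(111.1), np.float64(111.7)]
[-0.78257894 -0.06320255  3.6099813 ]
```

Request:
servo_tool --deltas '[[[-0.39, -0.03, 0.4], [0, 0, 0]], [[-0.39, -0.03, 0.6], [0, 0, 0]], [[0, 0, 0.8], [0, 0, -0.28]], [[0, 0, 0.9], [0, 0, 0]], [[0, 0, 0.8], [0, 0, 0]], [[0, 0, 0.45], [0, 0, 0]], [[0, 0, 0.17], [0, 0, 0]], [[0, 0, 0.06], [0, 0, 0]]]'

```text
t: 23.6
ee_pos: [0.4814, 0.2741, 0.0286]
ee_rot: [[-0.789, -0.615, 0.001], [-0.615, 0.789, 0.001], [-0.001, -0.0, -1.0]]
wrist_force: [0.8, -1.0, 0.3]
opening: 1.006
grasp_force: 0.0
```

Request:
servo_tool --deltas '[[[0, 0, 0], [0, 0, 0]], [[0, 0, 0], [0, 0, 0]], [[0, 0, 0], [0, 0, 0]], [[0, 0, 0], [0, 0, 0]], [[0, 0, 0], [0, 0, 0]], [[0, 0, 0], [0, 0, 0]], [[0, 0, 0], [0, 0, 0]], [[0, 0, 0], [0, 0, 0]]]' --grip 1

```text
t: 24.6
ee_pos: [0.481, 0.2737, 0.0283]
ee_rot: [[-0.789, -0.615, 0.0], [-0.615, 0.789, -0.0], [-0.0, -0.0, -1.0]]
wrist_force: [0.3, 0.4, 0.8]
opening: 0.427
grasp_force: 25.0
```

Request:
servo_tool --deltas '[[[0, 0, -0.3], [0, 0, 0]], [[0, 0, -0.8], [0, 0, 0]], [[0, 0, -0.8], [0, 0, 0.81]], [[0, 0, -0.6], [0, 0, 0.81]], [[0, 0, 0], [0, 0, 0.81]], [[0, 0, 0], [0, 0, 0.8]], [[0.17, -1, 0], [0, 0, 0]], [[0.17, -1, 0], [0, 0, 0]]]'

```text
t: 25.6
ee_pos: [0.4749, 0.1923, 0.1286]
ee_rot: [[-0.995, -0.1, 0.0], [-0.1, 0.995, 0.0], [-0.0, 0.0, -1.0]]
wrist_force: [0.8, -1.1, -2.4]
opening: 0.428
grasp_force: 25.0
```

Request:
servo_tool --deltas '[[[0.17, -1, 0], [0, 0, 0]], [[0.17, -1, 0], [0, 0, 0]], [[0.04, -0.19, 0], [0, 0, 0]], [[0, 0, 0.5], [0, 0, 0]], [[0, 0, 0.8], [0, 0, 0]], [[0, 0, 0.7], [0, 0, 0]], [[0, 0, 0.2], [0, 0, 0]], [[0, 0, 0], [0, 0, 0]]]'

```text
t: 26.6
ee_pos: [0.4689, 0.1047, 0.0404]
ee_rot: [[-0.995, -0.099, -0.0], [-0.099, 0.995, 0.0], [0.0, 0.0, -1.0]]
wrist_force: [0.4, 0.6, -1.5]
opening: 0.43
grasp_force: 25.0
```

```bash
python3 -c "
from h import *
s=manip.read_state(); R=s['ee_rot']; print(s['ee_pos'],np.degrees(np.arctan2(R[1,1],R[0,1])), R.T@(np.array([.4686,.104,.0283])-s['ee_pos'])/.04)"
```

```text
[0.46892215 0.1046642  0.04035145] 95.68996868898083 [ 0.00960823 -0.01576264  0.30128586]
```

Request:
servo_tool --deltas '[[[0.01, -0.015, 0.12], [0, 0, 0]], [[0, 0, 0.1], [0, 0, 0]], [[0, 0, 0.05], [0, 0, 0]], [[0, 0, 0.03], [0, 0, 0]], [[0, 0, 0.01], [0, 0, 0]], [[0, 0, 0], [0, 0, 0]], [[0, 0, 0], [0, 0, 0]], [[0, 0, 0], [0, 0, 0]]]'

```text
t: 27.6
ee_pos: [0.4686, 0.1035, 0.0282]
ee_rot: [[-0.995, -0.098, 0.0], [-0.098, 0.995, 0.0], [-0.0, 0.0, -1.0]]
wrist_force: [-2.7, -0.1, 5.8]
opening: 0.432
grasp_force: 25.0
```

Request:
servo_tool --deltas '[[[0, 0, 0], [0, 0, 0]], [[0, 0, 0], [0, 0, 0]], [[0, 0, 0], [0, 0, 0]], [[0, 0, -0.3], [0, 0, 0]], [[0, 0, -0.9], [0, 0, 0]], [[0, 0, -1], [0, 0, 0]], [[0.4, 0, -1], [0, 0, 0]], [[0.4, 0, -1], [0, 0, 0]]]' --grip 0

```text
t: 28.6
ee_pos: [0.4362, 0.1001, 0.1977]
ee_rot: [[-0.995, -0.098, 0.001], [-0.098, 0.995, 0.0], [-0.001, 0.0, -1.0]]
wrist_force: [0.2, 0.6, 0.4]
opening: 1.004
grasp_force: 0.0
```

```bash
python3 -c "
from h import *
b=snap('wrist','w9'); s=manip.read_state(); print(s['ee_pos'],s['ee_rot'])
cv2.imwrite('pics/w9c.png',cv2.resize(b[100:320,170:390],None,fx=2.7,fy=2.7,interpolation=2))
"
```

```text
[0.43711957 0.10056211 0.20202639] [[-0.99519055 -0.09777002  0.00606619]
 [-0.09774904  0.99520435  0.00366465]
 [-0.00639539  0.00305406 -0.99997489]]
```

View pics/w9c.png

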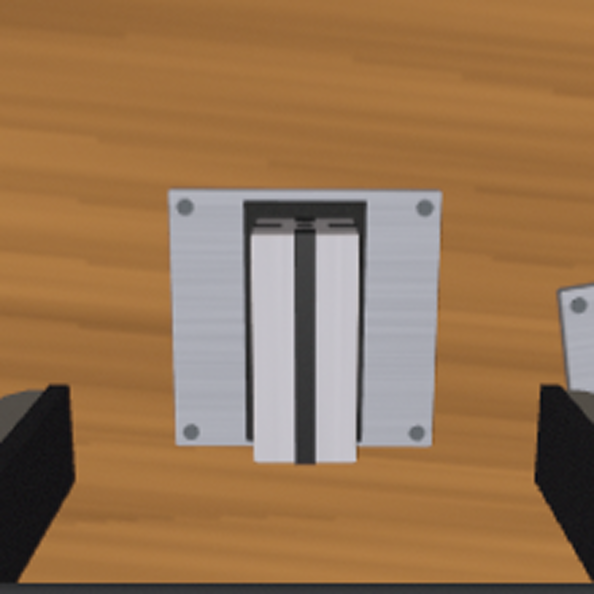

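w9c: the profile lies along the long pad. Top face (250,233), (359,233), (357,463), (253,463); plate (168,190), (442,190), (433,446), (176,446). Go back to the motor.

Request:
servo_tool --deltas '[[[0, 0, 0], [0, 0, 0.56]], [[-0.77, -0.92, 0], [0, 0, 0]], [[-0.77, -0.92, 0], [0, 0, 0]], [[-0.77, -0.92, 0], [0, 0, 0]], [[-0.77, -0.92, 0], [0, 0, 0]], [[-0.77, -0.92, 0], [0, 0, 0]], [[0, 0, 0], [0, 0, 0]], [[0, 0, 0], [0, 0, 0]]]'

```text
t: 29.65
ee_pos: [0.5902, -0.0828, 0.1957]
ee_rot: [[-1.0, -0.001, -0.001], [-0.001, 1.0, 0.001], [0.001, 0.001, -1.0]]
wrist_force: [0.2, 0.8, -0.0]
opening: 1.003
grasp_force: 0.0
```

```bash
python3 - <<'E'
from m import *
q('w9',[(250,233),(359,233),(357,463),(253,463)],.051,.04,.09)
q('w9',[(168,190),(442,190),(433,446),(176,446)],.008,.112,.112)
im=snap('wrist','w10'); s=manip.read_state()
m=cv2.inRange(cv2.cvtColor(im,cv2.COLOR_BGR2HSV),(20,110,120),(32,255,255)); m[:130]=0;m[330:]=0;m[:,:200]=0;m[:,360:]=0
cs,_=cv2.findContours(m,0,1); e=cv2.fitEllipse(cv2.convexHull(np.vstack([c for c in cs if len(c)>8]))); print(e)
P=onz('w10',e[0],.068); print('motor',P,s['ee_pos'],s['ee_rot'].T@(P-s['ee_pos'])/.04)
cv2.imwrite('pics/w10c.png',im[130:330,180:380])
E
```

```text
[0.4683 0.1038] 95.8 rms 0.44 sides [np.float64(40.0), np.float64(90.8), np.float64(40.6)]
[0.4683 0.1038] 95.6 rms 0.32 sides [np.float64(112.2), np.float64(112.2), np.float64(112.8)]
((281.5255126953125, 239.94158935546875), (42.5828857421875, 44.62260818481445), 100.0501480102539)
motor [ 0.62636997 -0.08344313  0.068     ] [ 0.59008161 -0.08213409  0.19578492] [-0.90932334 -0.03793562  3.19396426]
```

Request:
servo_tool --deltas '[[[-0.45, -0.02, 0.3], [0, 0, 0]], [[-0.46, -0.02, 0.6], [0, 0, 0]], [[0, 0, 0.8], [0, 0, 0]], [[0, 0, 0.9], [0, 0, 0]], [[0, 0, 0.8], [0, 0, 0]], [[0, 0, 0.45], [0, 0, 0]], [[0, 0, 0.18], [0, 0, 0]], [[0, 0, 0.06], [0, 0, 0]]]'

```text
t: 30.7
ee_pos: [0.6276, -0.0848, 0.0328]
ee_rot: [[-1.0, -0.001, 0.001], [-0.001, 1.0, 0.0], [-0.001, 0.0, -1.0]]
wrist_force: [-0.2, -0.3, -0.4]
opening: 1.004
grasp_force: 0.0
```

Request:
servo_tool --deltas '[[[0, 0, 0], [0, 0, 0]], [[0, 0, 0], [0, 0, 0]], [[0, 0, 0], [0, 0, 0]], [[0, 0, 0], [0, 0, 0]], [[0, 0, 0], [0, 0, 0]], [[0, 0, 0], [0, 0, 0]], [[0, 0, 0], [0, 0, 0]], [[0, 0, 0], [0, 0, 0]]]' --grip 1

```text
t: 31.7
ee_pos: [0.6273, -0.0845, 0.0323]
ee_rot: [[-1.0, -0.001, 0.0], [-0.001, 1.0, 0.001], [-0.0, 0.001, -1.0]]
wrist_force: [-0.2, 1.8, 1.7]
opening: 0.467
grasp_force: 25.0
```

Request:
servo_tool --deltas '[[[0, 0, -0.3], [0, 0, 0]], [[0, 0, -0.7], [0, 0, 0]], [[0, 0, -0.8], [0, 0, 0]], [[0.36, 0.9, -0.7], [0, 0, 0]], [[0.36, 0.9, 0], [0, 0, 0]], [[0.36, 0.9, 0], [0, 0, 0]], [[0.36, 0.9, 0], [0, 0, 0]], [[0.36, 0.9, 0], [0, 0, 0]]]'

```text
t: 32.7
ee_pos: [0.5543, 0.0951, 0.1324]
ee_rot: [[-1.0, -0.0, 0.0], [-0.0, 1.0, -0.001], [-0.0, -0.001, -1.0]]
wrist_force: [-0.3, 0.6, -3.2]
opening: 0.475
grasp_force: 25.0
```

Request:
servo_tool --deltas '[[[0.36, 0.9, 0], [0, 0, 0]], [[0.36, 0.9, 0], [0, 0, 0]], [[0.36, 0.9, 0], [0, 0, 0]], [[0.36, 0.9, 0], [0, 0, 0]], [[0.34, 0.95, 0], [0, 0, 0]], [[0, 0, 0.4], [0, 0, 0]], [[0, 0, 0.6], [0, 0, 0]], [[0, 0, 0], [0, 0, 0]]]'

```text
t: 33.7
ee_pos: [0.4826, 0.2745, 0.0905]
ee_rot: [[-1.0, 0.001, -0.003], [0.001, 1.0, -0.004], [0.003, -0.004, -1.0]]
wrist_force: [0.3, 0.1, -2.6]
opening: 0.477
grasp_force: 25.0
```

```bash
python3 -c "
from h import *
s=manip.read_state(); R=s['ee_rot']; print(s['ee_pos'],s['joint_pos'], R.T@(np.array([.4841,.2776,.0353])-s['ee_pos'])/.04)"
```

```text
[0.4825697  0.27449242 0.09050261] [-0.87763075  0.46436839  0.37844045  1.9405418  -0.23449745  0.78390775
  1.20254886] [-0.04260749  0.08262517  1.37965117]
```

Request:
servo_tool --deltas '[[[0, 0, 0.3], [0, 0, 0]], [[0, 0, 0.5], [0, 0, 0]], [[0, 0, 0.3], [0, 0, 0]], [[0, 0, 0.05], [0, 0, 0]], [[0, 0, 0], [0, 0, 0]], [[0, 0, 0], [0, 0, 0]], [[0, 0, 0], [0, 0, 0]], [[0, 0, 0], [0, 0, 0]]]'

```text
t: 34.7
ee_pos: [0.4838, 0.277, 0.0465]
ee_rot: [[-1.0, -0.001, 0.0], [-0.001, 1.0, 0.0], [-0.0, 0.0, -1.0]]
wrist_force: [0.2, -0.2, -2.7]
opening: 0.474
grasp_force: 25.0
```

```bash
python3 -c "
from h import *
s=manip.read_state(); R=s['ee_rot']; print(s['ee_pos'],R[:,2], R.T@(np.array([.4841,.2776,.0353])-s['ee_pos'])/.04)"
```

```text
[0.48376201 0.27695612 0.04647675] [ 3.88204242e-04  3.50458276e-04 -9.99999863e-01] [-0.00835655  0.01599125  0.27942759]
```

Request:
servo_tool --deltas '[[[-0.01, 0.016, 0.12], [0, 0, 0]], [[0, 0, 0.08], [0, 0, 0]], [[0, 0, 0.05], [0, 0, 0]], [[0, 0, 0.025], [0, 0, 0]], [[0, 0, 0.015], [0, 0, 0]], [[0, 0, 0], [0, 0, 0]], [[0, 0, 0], [0, 0, 0]], [[0, 0, 0], [0, 0, 0]]]'

```text
t: 35.7
ee_pos: [0.4842, 0.2775, 0.0352]
ee_rot: [[-1.0, -0.001, 0.0], [-0.001, 1.0, 0.0], [-0.0, 0.0, -1.0]]
wrist_force: [-1.5, -2.6, 5.1]
opening: 0.47
grasp_force: 25.0
```

Request:
servo_tool --deltas '[[[0, 0, 0], [0, 0, 0]], [[0, 0, 0], [0, 0, 0]], [[0, 0, 0], [0, 0, 0]], [[0, 0, -0.3], [0, 0, 0]], [[0, 0, -0.9], [0, 0, 0]], [[0, 0, -1], [0, 0, 0]], [[0.4, 0, -1], [0, 0, 0]], [[0.4, 0, -1], [0, 0, 0]]]' --grip 0

```text
t: 36.7
ee_pos: [0.4518, 0.2773, 0.2046]
ee_rot: [[-1.0, -0.0, 0.001], [-0.0, 1.0, 0.001], [-0.001, 0.001, -1.0]]
wrist_force: [0.1, 0.7, 0.0]
opening: 1.0
grasp_force: 0.0
```

Request:
servo_tool --deltas '[[[0, 0, 0], [0, 0, 0]], [[0, 0, 0], [0, 0, 0]], [[0, 0, 0], [0, 0, 0]], [[0, 0, 0], [0, 0, 0]], [[0, 0, 0], [0, 0, 0]], [[0, 0, 0], [0, 0, 0]], [[0, 0, 0], [0, 0, 0]], [[0, 0, 0], [0, 0, 0]]]'

```text
t: 37.7
ee_pos: [0.452, 0.2775, 0.2026]
ee_rot: [[-1.0, -0.001, 0.0], [-0.001, 1.0, 0.0], [-0.0, 0.0, -1.0]]
wrist_force: [0.0, -0.8, -0.0]
opening: 1.001
grasp_force: 0.0
```

```bash
python3 - <<'E'
from m import *
im=snap('wrist','w11'); snap('top','top1')
cv2.imwrite('pics/w11c.png',cv2.resize(im[100:320,170:390],None,fx=2.7,fy=2.7,interpolation=2))
m=cv2.inRange(cv2.cvtColor(im,cv2.COLOR_BGR2HSV),(20,110,120),(32,255,255)); m[:130]=0;m[330:]=0;m[:,:200]=0;m[:,360:]=0
cs,_=cv2.findContours(m,0,1); e=cv2.fitEllipse(cv2.convexHull(np.vstack([c for c in cs if len(c)>8]))); print(e)
print('motor',onz('w11',e[0],.071))
E
```

```text
((282.89984130859375, 233.34706115722656), (42.755638122558594, 44.312713623046875), 100.538818359375)
motor [0.48289539 0.27801835 0.071     ]
```

View pics/w11c.png

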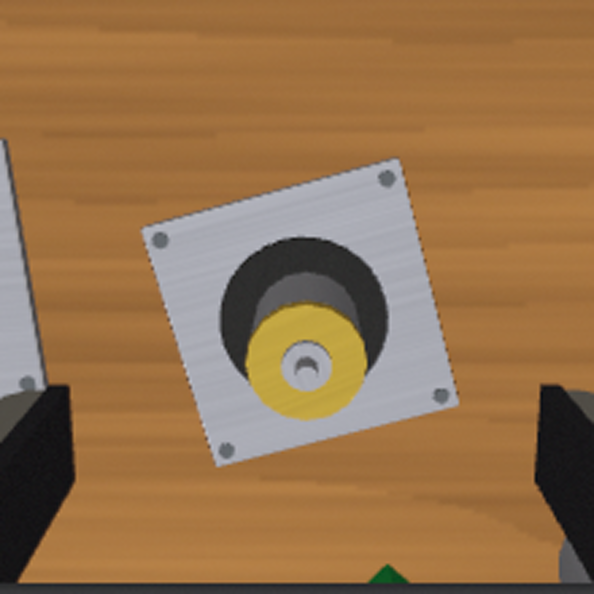

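View pics/top1.png

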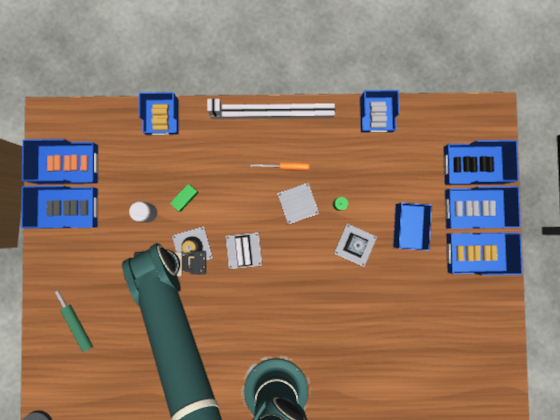

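The motor stands on the round pad: plate corners (141,229), (399,158), (459,404), (218,467), cap about (306,361). The top view shows the bystanders at their starting pixels. Final check, then hand in.

```bash
python3 - <<'E'
from m import *
P=np.array([onz('w11',np.array(u)/2.7+(170,100),.008)[:2] for u in [(141,229),(399,158),(459,404),(218,467)]]); c=fit(P,.112,.112)[0]
d=np.linalg.norm(c-[.4829,.2780]); print(c,d)
if d<.003: print(manip.hand_in())
E
```

```text
[0.48387521 0.27782431] 0.0009909129587847355
the job is handed in; nothing more can be done
None
```

The job is handed in: motor, gearbox and profile were each set down upright and measured within about 1 mm of centre on the round, square and long pads, with the bin, can and screwdriver untouched, at about 38 s of the 112 s allowed.

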